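# Find the socket key that fits the die-block nut

## Robot

A 6-joint arm with a two-finger parallel gripper is mounted at the origin on the work surface. World frame = base frame: x ahead of the robot, y to its left, z up, the work surface at z = 0. Lengths are in m, angles in rad, forces in N, time in s.
With the tool pointing down it reaches from about 0.35 to 0.725 m from the base axis. Payload 4.3 kg.
Tool frame: the origin (TCP) lies midway between the tips of the shut fingers; the grasp point (between the pads) lies r.pinch_z behind it (r.pinch_z is the distance from the TCP to the grasp point, in m); z points along the fingers, y is the line along which they close (so a half turn about z gives the same grasp; the last joint's range is limited). The gripper opens to 85 mm and grips with 20 to 120 N. Pads are 22 mm wide; open, the fingers measure 114 mm over their backs; the gripper's body (76 mm by 85 mm) begins 54 mm behind the grasp point. The pads swing forward as they close: fully open they stand 13 mm farther back than shut.
Start: joints at [-1.232, 0.377, 0.081, 1.274, 0, 1.46], TCP at [0.249, -0.518, 0.231] pointing down, gripper open.
Joint ranges: [-2.72, 2.72], [-0.84, 1.66], [-1.02, 1.22], [-1.77, 2.12], [-1.37, 1.28], [-3.14, 3.14]. Speed limits (rad/s): [2.57, 2.57, 3.14, 3.14, 3.14, 3.14].

## Interface

Orientations are given as a unit quaternion [x, y, z, w].
In Python, from rig import r gives the robot as it stands. The module is installed in compiled form; this text tells all that it offers.
- The arm moves only by the tool arm_command, never from a script. Its argument "moves" is a list of rows, each a list of 6 numbers: the shift along the tool's x, y, z scaled (see below), then the turn, a rotation vector about the tool's x, y, z scaled (see below). A call has 1 to 8 rows; each row shifts and turns the commanded pose from where the row before left it, along the tool's axes as they then stand; what a row does not reach is not made up. The controller multiplies each number of a shift by 10 cm and each number of a turn by 90 degrees. A row lasts 1/8 s, in which the tool goes at most 62.5 mm and 10.7 degrees, less where a joint would pass 70% of its speed; a pose out of reach is approached as far as the arm can. A call with a number of a shift or a turn outside -1 to 1 is refused whole. A call with a gripper value outside its range is refused whole. "claw" is the gripper's target within -1 to 1 (fully open at 1, half-way at 0, shut at -1), set as the call begins (left out, the last holds). The fingers move at their own pace and stop on an object; "grip_force" is the grip in N (left out, the last holds). Time passes only in rows, so rows that do not move let the fingers close. It gives the time, the measured TCP pose, the force, the opening and the grip force at its end, in the units of the state.
- r.get_state(): the state, without advancing time (a new reading comes with each control period).
- r.camera(name): name is "scene" or "top" or "wrist"; returns a dict with "color" (400x640x3 uint8, red, green, blue), "depth" (400x640 float32, m along the optical axis (not along the pixel's ray), 0 where there is no reading), "mtx" (3x3 intrinsics, pixels), "rvec" (rotation vector, rad) and "tvec" (3), from world to camera coordinates, as OpenCV has them; the wrist camera has in their place "hand_eye" (4x4, takes a point from camera to tool coordinates, whose origin is the TCP and whose axes are the flange's). Camera axes: x right, y down, z forward; pixel columns grow to the right and rows downward; lengths in m; the calibration is good to about 2 mm. A picture is of the moment at which its call begins: read the wrist's pose just before it.
- r.finish_job(): hands the job in; it is judged then, once.
The state is a dict: "time": time; "joint_pos": joint angles; "joint_velocities": joint speeds; "effort": joint torques, N m; "tcp_pos": TCP position; "eef_rot": TCP orientation; "ft_force": force on the tool from outside, world axes, zero at the start; "wrist_torque": the same for the moment, N m; "finger_gap": finger opening in m; "grip_force": force on a finger pad.
Only numpy, scipy, OpenCV 4.12 (cv2) and the standard library are available. Lean on these libraries where they do the work, as an engineer would, in place of code of your own. Each camera call takes 0.05 s, during which the arm holds its last target. There are 200 camera calls.

## Task

Swing the magnifier off the die block, fully round to its parking stop, then try the socket keys on the middle nut (the one on the red disc) until you find the one that goes right down over it. Finish while still gripping that key, fully seated on the nut; any key that does not fit goes back upright in a well of the wooden stand, and everything else on the bench is left where it is.

Things in the scene. Friction and masses are not known exactly. Their poses are not given: they have to be found in the camera images.
- seat (a point): centre of the middle nut's foot, level with the die block's top; axes as the block's. A fitting key (1 mm clear all round) goes down until its mouth rests on the block, its point 36 mm above this one. Too small a key stays up on the nut's top, its mouth about 16 mm up; too large a key is stopped by the collar, its mouth about 10 mm up.
- die_block: fixed grey-painted steel block, 110 x 230 mm, 40 mm high; origin under its centre, z up, x towards the magnifier's post. Three nuts 72 mm apart along y, the middle one on a red disc 70 mm across: 18, 25 and 32 mm across flats, in an order that changes; 16 mm tall, tops chamfered 1.5 mm, two flats facing +x and -x, each inside a fitting round collar 10 mm tall.
- magnifier (a joint): swivel of the round magnifier (64 mm across, level, 29 mm above the block's top) about the upright post behind the middle nut; 0 = lens over the middle nut, grows as the lens swings towards the block's +y side (clockwise seen from above), 1.5 rad = its parking stop behind the block. Stays where it is left; turning it takes under 2 N at the knob.
- post (a point): on the magnifier's upright swivel axis, at the top of the post
- mag_knob (a point): middle of the orange upright knob on the magnifier's arm, 14 mm across, 30 mm tall, 45 mm from the swivel axis; gripped from above
- s_center (a point): small socket key: steel barrel 29.5 mm across, 40 mm tall, mouth down, under a black grip wing 30 mm along x, 16 mm across y. Point: on its axis, 36 mm above the mouth; the wing spans 4 to 36 mm above it (grip 26 mm above it to clear the barrel). z up. Hexagonal opening 20 mm across flats, 20 mm deep, two flats facing +x and -x.
- m_center (a point): medium socket key: steel barrel 37.5 mm across, 40 mm tall, mouth down, under a black grip wing 30 mm along x, 16 mm across y. Point: on its axis, 36 mm above the mouth; the wing spans 4 to 36 mm above it (grip 26 mm above it to clear the barrel). z up. Hexagonal opening 27 mm across flats, 20 mm deep, two flats facing +x and -x.
- l_center (a point): large socket key: steel barrel 45.5 mm across, 40 mm tall, mouth down, under a black grip wing 30 mm along x, 16 mm across y. Point: on its axis, 36 mm above the mouth; the wing spans 4 to 36 mm above it (grip 26 mm above it to clear the barrel). z up. Hexagonal opening 34 mm across flats, 20 mm deep, two flats facing +x and -x.
- stand: wooden stand for the keys, fixed, 235 mm along x, 85 mm along y, 18 mm high, with three round wells 52 mm across and 8 mm deep at x = -75, 0 and +75 mm; a key standing in a well has its point 46 mm above this origin. Origin: centre of its underside, z up.
- loupe: black watchmaker's loupe, 42 mm across, 40 mm tall, standing; loose bystander, to be left alone (origin: centre of its underside)
- medal: oval brass medal, 58 x 30 x 5 mm, lying flat; loose bystander, to be left alone (origin: centre of its underside)
- hammer: hammer, 240 mm long, lying; loose bystander, to be left alone (origin: centre of its underside)
- pen_cup: blue plastic cup, 70 mm across, 95 mm tall; loose bystander, to be left alone (origin: centre of its underside)
- oil: white oil bottle, 44 mm across, 120 mm tall; loose bystander, to be left alone (origin: centre of its underside)
- punch: dark steel punch on a round foot 40 mm across, 50 mm tall; loose bystander, to be left alone (origin: centre of its underside)
Not all that is in view belongs to the job. Leave any blue or orange look-alike of the part that bears m_center alone. Leave any green look-alike of the stand alone.

How it is judged:
On the way, in this order (a step that is already met when the one before it is completed fails the run):
1. the magnifier is swung to its parking stop (value of joint magnifier above 1.3 rad), for 0.2 s.
2. the fitting key is seated on the middle nut (((horizontal distance between s_center and seat below 0.004 m and z of s_center in the frame of seat below 0.0405 m and angle between s_center's own z axis and vertical below 0.1 rad) or (horizontal distance between m_center and seat below 0.004 m and z of m_center in the frame of seat below 0.0405 m and angle between m_center's own z axis and vertical below 0.1 rad) or (horizontal distance between l_center and seat below 0.004 m and z of l_center in the frame of seat below 0.0405 m and angle between l_center's own z axis and vertical below 0.1 rad))), for 0.2 s.
At the end, for the whole second after the job is handed in: The magnifier stands parked (over 1.3 rad). One key sits fully down on the middle nut (within 4 mm of its centre, mouth under 4.5 mm above the block, within 0.1 rad of upright), at rest and still gripped by the fingers with over 2 N; the two other keys stand upright in wells of the stand (value of joint magnifier above 1.3 rad and ((horizontal distance between s_center and seat below 0.004 m and z of s_center in the frame of seat below 0.0405 m and angle between s_center's own z axis and vertical below 0.1 rad and contact force between the fingers and key_s above 2 N and linear speed of key_s below 0.02 m/s and x of m_center in the frame of stand between -0.105 and 0.105 m and y of m_center in the frame of stand between -0.022 and 0.022 m and z of each of m_center, l_center in the frame of stand below 0.05 m and angle between each of m_center, l_center's own z axis and vertical below 0.15 rad and x of l_center in the frame of stand between -0.105 and 0.105 m and y of l_center in the frame of stand between -0.022 and 0.022 m) or (horizontal distance between m_center and seat below 0.004 m and z of m_center in the frame of seat below 0.0405 m and angle between m_center's own z axis and vertical below 0.1 rad and contact force between the fingers and key_m above 2 N and linear speed of key_m below 0.02 m/s and x of s_center in the frame of stand between -0.105 and 0.105 m and y of s_center in the frame of stand between -0.022 and 0.022 m and z of each of s_center, l_center in the frame of stand below 0.05 m and angle between each of s_center, l_center's own z axis and vertical below 0.15 rad and x of l_center in the frame of stand between -0.105 and 0.105 m and y of l_center in the frame of stand between -0.022 and 0.022 m) or (horizontal distance between l_center and seat below 0.004 m and z of l_center in the frame of seat below 0.0405 m and angle between l_center's own z axis and vertical below 0.1 rad and contact force between the fingers and key_l above 2 N and linear speed of key_l below 0.02 m/s and x of s_center in the frame of stand between -0.105 and 0.105 m and y of s_center in the frame of stand between -0.022 and 0.022 m and z of each of s_center, m_center in the frame of stand below 0.05 m and angle between each of s_center, m_center's own z axis and vertical below 0.15 rad and x of m_center in the frame of stand between -0.105 and 0.105 m and y of m_center in the frame of stand between -0.022 and 0.022 m))); the arm keeps its last pose, push and grip.
It fails at once if a bystander (loupe, medal, hammer, cup, bottle, punch) is moved over 30 mm (distance of any of loupe, medal, hammer, pen_cup, oil, punch from where it was at the start of the episode above 0.03 m).
It also fails if it takes over 72 s, if anything falls off the work surface, if the arm or the gripper's body presses on something with over 40 N, if the wrist force passes 120 N, or if a joint passes its speed limit or range.

## Working session

There is one attempt and no reset: what is moved stays moved. The work goes in short steps, Python scripts to look and compute and a tool call to move; the robot and the scene stay as the last step left them, time stands still between calls to the robot, and variables do not carry over. Pictures are saved under pics/ and viewed, at most 10 in all, crops included, and the job is handed in when it is done.

Besides the shell and the picture viewer there is one more tool, called after "Request:" in YAML: its name, and indented under it one key for each argument. arm_command: Moves the arm, as the interface text tells. Its arguments: {"type":"object","properties":{"moves":{"type":"array"},"claw":{"type":"number"},"grip_force":{"type":"number"}},"required":["moves"]}

```bash
mkdir -p pics
cat > h.py <<'E'
import numpy as np,cv2
from scipy.spatial.transform import Rotation as R
from rig import r
def cap(n):
    s=r.get_state(); c=r.camera(n)
    if n=="wrist":
        T=np.eye(4);T[:3,:3]=R.from_quat(s["eef_rot"]).as_matrix();T[:3,3]=s["tcp_pos"]
        M=T@np.array(c["hand_eye"])
    else:
        E=np.eye(4);E[:3,:3]=cv2.Rodrigues(np.array(c["rvec"],float))[0];E[:3,3]=np.ravel(c["tvec"]);M=np.linalg.inv(E)
    np.savez(f"{n}.npz",color=c["color"],depth=c["depth"],K=c["mtx"],M=M)
def load(n): return np.load(f"{n}.npz")
def pts(d):
    D=d["depth"];v,u=np.mgrid[:400,:640];K=d["K"]
    P=np.stack([(u-K[0,2])/K[0,0]*D,(v-K[1,2])/K[1,1]*D,D],-1)
    return P@d["M"][:3,:3].T+d["M"][:3,3]
def save(img,name,s=1): cv2.imwrite("pics/"+name,cv2.resize(img[...,::-1],None,fx=s,fy=s,interpolation=cv2.INTER_CUBIC))
def ray(d,u,v,z):
    K=d["K"];q=d["M"][:3,:3]@np.array([(u-K[0,2])/K[0,0],(v-K[1,2])/K[1,1],1]);o=d["M"][:3,3]
    return o+q*(z-o[2])/q[2]
E
python3 - <<'E'
from h import *
s=r.get_state();print(s,r.pinch_z)
for n in("top","scene"):
    cap(n);save(load(n)["color"],n+"1.png",1.25)
    print(load(n)["M"])
E
```

```text
{'time': 0.0, 'joint_pos': array([-1.23228214e+00,  3.78047261e-01,  7.96251343e-02,  1.27439893e+00,
       -2.70208062e-05,  1.46052093e+00]), 'joint_velocities': array([ 2.71097875e-04, -6.17575312e-04,  1.02573333e-03, -1.44855690e-03,
        5.87881088e-05,  5.42924008e-04]), 'effort': array([ 8.37142798e-04, -4.63602984e+01,  2.69875252e+01,  2.07987218e-02,
       -1.11710278e-04,  4.40181651e-06]), 'tcp_pos': array([ 0.24926938, -0.51743084,  0.2303696 ]), 'eef_rot': array([ 9.74928452e-01,  2.22516267e-01, -1.28702480e-04, -1.00424230e-03]), 'ft_force': array([-0.25027071,  0.43730911, -0.21946698]), 'wrist_torque': array([ 0.01036719,  0.01285243, -0.02368764]), 'grip_force': 0.0, 'finger_gap': 0.08536159921649021} 0.0187
[[ 0.0165906  -0.99326845  0.11464087  0.34681897]
 [-0.99981214 -0.01533112  0.01185939 -0.01196529]
 [-0.01002198 -0.11481609 -0.99333621  1.62860756]
 [ 0.          0.          0.          1.        ]]
[[ 0.72806391  0.48552616 -0.48392901  1.08374188]
 [ 0.68550737 -0.51400632  0.51563277 -0.59495203]
 [ 0.00161063 -0.70715051 -0.70706122  0.87449214]
 [ 0.          0.          0.          1.        ]]
```

View pics/top1.png

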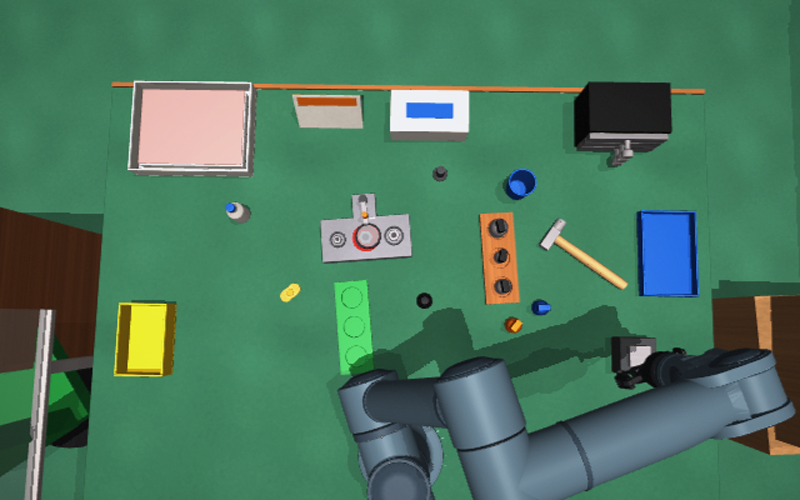

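View pics/scene1.png

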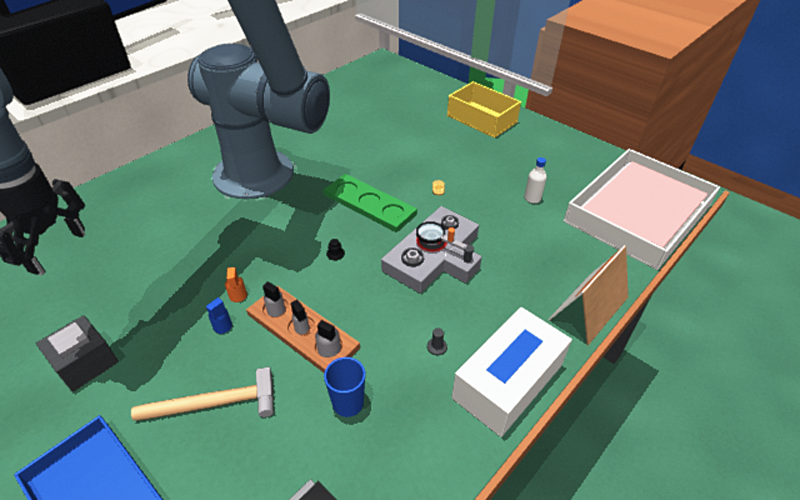

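Top view: block at (366,238) with red disc/lens at (367,237), orange knob at (364,213). The brown stand has keys at (500,227), (501,256) and (503,287). Look-alikes are the blue key (541,307), orange key (514,325) and green stand (352,325). I choose the steel/black keys in the brown stand, and check that in a close crop.

Run:
```python
from h import *
d=load("top");c=d["color"]
a=cv2.resize(c[145:220,250:340],None,fx=4.4,fy=4.4,interpolation=cv2.INTER_CUBIC)
b=cv2.resize(c[165:270,375:445],None,fx=4.4,fy=4.4,interpolation=cv2.INTER_CUBIC)
o=np.zeros((470,a.shape[1]+b.shape[1]+10,3),np.uint8);o[:a.shape[0],:a.shape[1]]=a;o[:b.shape[0],a.shape[1]+10:]=b
save(o,"crop1.png")
hsv=cv2.cvtColor(c,cv2.COLOR_RGB2HSV);P=pts(d)
# stand: orange-brown within region
reg=np.zeros((400,640),bool);reg[165:250,380:420]=1
m=reg&(hsv[...,0]<20)&(hsv[...,1]>100)&(P[...,2]<.03)
rect=cv2.minAreaRect(np.argwhere(m)[:,::-1].astype(np.float32));print("stand px",rect)
bx=cv2.boxPoints(rect);q=np.array([ray(d,u,v,.018) for u,v in bx]);print(q.round(4),q.mean(0).round(4),np.linalg.norm(q-np.roll(q,1,0),axis=1))
# block via depth top
X=P[...,2];reg[:]=0;reg[150:215,250:335]=1
m=reg&(abs(X-.04)<.006)&(hsv[...,1]<60)
rect=cv2.minAreaRect(np.argwhere(m)[:,::-1].astype(np.float32));print("block",rect)
m=reg&(hsv[...,0]<20)&(hsv[...,0]>8)&(hsv[...,1]>150);print("knob",P[m].round(3)[:12],np.argwhere(m).mean(0))
for n,(x0,x1,y0,y1) in dict(k1=(385,415,170,192),k2=(385,415,193,215),k3=(385,415,217,240)).items():
    Q=P[y0:y1,x0:x1].reshape(-1,3);w=Q[(Q[:,2]>.075)];print(n,len(w),w.mean(0).round(4),w.max(0)-w.min(0))
```

```text
stand px ((399.2259216308594, 206.16241455078125), (72.31575012207031, 26.931385040283203), 85.91438293457031)
[[ 0.6162 -0.1953  0.018 ]
 [ 0.6239 -0.2827  0.018 ]
 [ 0.3898 -0.2983  0.018 ]
 [ 0.3823 -0.2123  0.018 ]] [ 0.5031 -0.2472  0.018 ] [0.23454854 0.08778304 0.23455134 0.08632711]
block ((291.61956787109375, 180.96688842773438), (52.17757797241211, 71.54045104980469), 85.8150863647461)
knob [[0.603 0.099 0.108]
 [0.599 0.102 0.115]
 [0.6   0.099 0.108]
 [0.601 0.096 0.102]
 [0.606 0.095 0.075]
 [0.597 0.102 0.108]
 [0.597 0.099 0.111]
 [0.597 0.096 0.11 ]
 [0.599 0.093 0.099]
 [0.595 0.102 0.103]
 [0.594 0.099 0.105]
 [0.595 0.096 0.104]] [171.63157895 291.47368421]
k1 54 [ 0.5653 -0.2282  0.1685] [0.24679111 0.23818019 1.55308092]
k2 56 [ 0.4921 -0.23    0.1928] [0.17183256 0.24410709 1.55177979]
k3 55 [ 0.4204 -0.2301  0.2235] [0.09398548 0.2496447  1.55311672]
```

View pics/crop1.png

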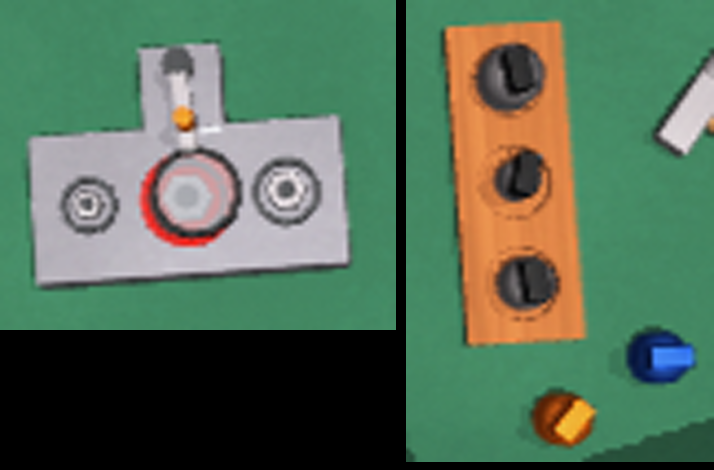

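The crop confirms three steel keys with black wings in the brown stand (crop px about (512,77), (518,177), (527,283)). The knob is at (182,118). The left nut's collar is smaller than the right one's, and the middle nut sits under the lens.

```bash
cat >> h.py <<'E'
def plan(tgt,yaw,n):
    s=r.get_state();p=np.array(s["tcp_pos"]);q=R.from_quat(s["eef_rot"])
    x=q.as_matrix()[:,0];y0=np.arctan2(x[1],x[0]);goal=R.from_matrix([[np.cos(yaw),np.sin(yaw),0],[np.sin(yaw),-np.cos(yaw),0],[0,0,-1]])
    w=(q.inv()*goal).as_rotvec()
    print("now",p.round(4),round(y0,3),"t",s["time"])
    for i in range(n):
        st=(np.array(tgt)-p)/n
        qi=q*R.from_rotvec(w*i/n)
        print(list((qi.inv().apply(st)/.1).round(3))+list((w/n/(np.pi/2)).round(3)))
E
python3 - <<'E'
from h import *
d=load("top");print([ray(d,291.5,171.6,z).round(4) for z in(.09,.1)])
for u,v in((250+36/4.4,145+286/4.4),(250+350/4.4,145+265/4.4),(250+338/4.4,145+117/4.4),(250+30/4.4,145+139/4.4)): print(ray(d,u-.5,v-.5,.04).round(4))
print("post",ray(d,250+178/4.4,145+62/4.4,.09).round(4))
plan([.57,.09,.30],2.46,12)
E
```

```text
[array([0.5982, 0.0987, 0.09  ]), array([0.5966, 0.098 , 0.1   ])]
[0.4822 0.2076 0.04  ]
[ 0.5011 -0.0202  0.04  ]
[ 0.6097 -0.0098  0.04  ]
[0.59   0.2153 0.04  ]
post [0.6378 0.1029 0.09  ]
now [ 0.2493 -0.5175  0.2304] 0.449 t 0.1
[np.float64(0.46), np.float64(-0.34), np.float64(-0.057), np.float64(-0.0), np.float64(-0.0), np.float64(-0.107)]
[np.float64(0.511), np.float64(-0.259), np.float64(-0.057), np.float64(-0.0), np.float64(-0.0), np.float64(-0.107)]
[np.float64(0.547), np.float64(-0.17), np.float64(-0.057), np.float64(-0.0), np.float64(-0.0), np.float64(-0.107)]
[np.float64(0.567), np.float64(-0.076), np.float64(-0.058), np.float64(-0.0), np.float64(-0.0), np.float64(-0.107)]
[np.float64(0.572), np.float64(0.019), np.float64(-0.058), np.float64(-0.0), np.float64(-0.0), np.float64(-0.107)]
[np.float64(0.561), np.float64(0.115), np.float64(-0.058), np.float64(-0.0), np.float64(-0.0), np.float64(-0.107)]
[np.float64(0.534), np.float64(0.207), np.float64(-0.058), np.float64(-0.0), np.float64(-0.0), np.float64(-0.107)]
[np.float64(0.492), np.float64(0.293), np.float64(-0.058), np.float64(-0.0), np.float64(-0.0), np.float64(-0.107)]
[np.float64(0.436), np.float64(0.371), np.float64(-0.058), np.float64(-0.0), np.float64(-0.0), np.float64(-0.107)]
[np.float64(0.368), np.float64(0.438), np.float64(-0.058), np.float64(-0.0), np.float64(-0.0), np.float64(-0.107)]
[np.float64(0.29), np.float64(0.494), np.float64(-0.058), np.float64(-0.0), np.float64(-0.0), np.float64(-0.107)]
[np.float64(0.204), np.float64(0.535), np.float64(-0.058), np.float64(-0.0), np.float64(-0.0), np.float64(-0.107)]
```

Request:
arm_command:
  moves:
    - [0.46,-0.34,-0.06,0,0,-0.107]
    - [0.51,-0.26,-0.06,0,0,-0.107]
    - [0.55,-0.17,-0.06,0,0,-0.107]
    - [0.57,-0.08,-0.06,0,0,-0.107]
    - [0.57,0.02,-0.06,0,0,-0.107]
    - [0.56,0.115,-0.06,0,0,-0.107]
    - [0.53,0.21,-0.06,0,0,-0.107]
    - [0.49,0.29,-0.06,0,0,-0.107]

```text
time: 1.1
tcp_pos: [0.4628, -0.1111, 0.2792]
eef_rot: [0.622, 0.783, -0.0, -0.0]
ft_force: [1.3, -0.8, -0.3]
finger_gap: 0.0856
grip_force: 0.0
```

Request:
arm_command:
  moves:
    - [0.44,0.37,-0.06,0,0,-0.107]
    - [0.37,0.44,-0.06,0,0,-0.107]
    - [0.29,0.49,-0.06,0,0,-0.107]
    - [0.2,0.53,-0.06,0,0,-0.107]
    - [0,0,0,0,0,0]
    - [0,0,0,0,0,0]
  claw: 0

```text
time: 1.85
tcp_pos: [0.5675, 0.0896, 0.3027]
eef_rot: [0.332, 0.943, -0.001, -0.001]
ft_force: [-0.5, 0.5, 0.2]
finger_gap: 0.0427
grip_force: 0.0
```

Run:
```python
from h import *
cap("wrist");d=load("wrist");save(d["color"],"w1.png",1.25);cap("top")
print(r.camera("wrist")["hand_eye"],d["K"])
P=pts(d);c=d["color"];hsv=cv2.cvtColor(c,cv2.COLOR_RGB2HSV)
m=(hsv[...,0]<22)&(hsv[...,0]>8)&(hsv[...,1]>150)&(P[...,2]>.05);print(m.sum(),np.median(P[m],0),P[m].max(0),P[m].min(0))
plan([.597,.098,.3],2.46,1)
```

```text
[[ 7.97677419e-05 -9.57873253e-01 -2.87191269e-01  7.37038039e-02]
 [ 9.99999798e-01  2.57542255e-04 -5.81233241e-04  6.88695033e-04]
 [ 6.30711663e-04 -2.87191164e-01  9.57873080e-01 -1.41401422e-01]
 [ 0.00000000e+00  0.00000000e+00  0.00000000e+00  1.00000000e+00]] [[320.09175218   0.         319.89398006]
 [  0.         320.09175218 203.55242793]
 [  0.           0.           1.        ]]
2736 [0.88223164 0.21664735 0.10335458] [0.88941084 0.27526187 0.44410738] [ 0.41096538 -0.24835237  0.05141867]
now [0.5674 0.0886 0.3033] 2.463 t 2.0
[np.float64(-0.172), np.float64(0.259), np.float64(0.032), np.float64(-0.0), np.float64(-0.0), np.float64(0.002)]
```

View pics/w1.png

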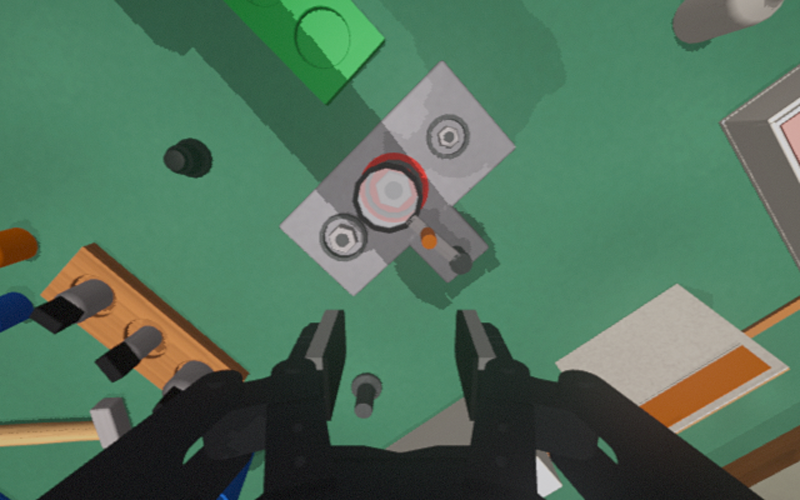

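The knob is at (429,238), the post top at (459,260) and the lens at (388,196). The outer nuts are at (342,237) and (447,136).

Run:
```python
from h import *
d=load("wrist");P=pts(d);c=d["color"];hsv=cv2.cvtColor(c,cv2.COLOR_RGB2HSV)
m=np.zeros((400,640),bool);m[175:205,325:360]=1
m&=(hsv[...,0]<22)&(hsv[...,0]>5)&(hsv[...,1]>120)
Q=P[m];print(len(Q),np.median(Q,0),Q[Q[:,2]>np.percentile(Q[:,2],60)-.001].mean(0),Q[:,2].max())
W=P[200:220,358:378].reshape(-1,3);W=W[W[:,2]>.06];print("post",W[:,2].max(),W[W[:,2]>W[:,2].max()-.004].mean(0))
W=P[140:175,285:335].reshape(-1,3);W=W[(W[:,2]>.06)&(W[:,2]<.09)];print("lens",W.mean(0))
# outer nuts: pixel rays at z=.056
print(ray(d,342/1.25,237/1.25,.056),ray(d,447.5/1.25,136/1.25,.056))
```

```text
169 [0.59386337 0.10055201 0.10311295] [0.59477126 0.09981923 0.10670018] 0.44410738472344347
post 0.44410738472344347 [0.51064228 0.13640937 0.44410738]
lens [0.54559408 0.09197615 0.07202323]
[0.5503007 0.0293932 0.056    ] [0.53871415 0.16965455 0.056     ]
```

Run:
```python
from h import *
plan([.5955,.1,.14],2.463,4)
```

```text
now [0.5674 0.0886 0.3033] 2.463 t 2.0
[np.float64(-0.037), np.float64(0.067), np.float64(0.408), np.float64(-0.0), np.float64(-0.0), np.float64(0.0)]
[np.float64(-0.037), np.float64(0.067), np.float64(0.408), np.float64(-0.0), np.float64(-0.0), np.float64(0.0)]
[np.float64(-0.037), np.float64(0.067), np.float64(0.408), np.float64(-0.0), np.float64(-0.0), np.float64(0.0)]
[np.float64(-0.037), np.float64(0.066), np.float64(0.408), np.float64(-0.0), np.float64(-0.0), np.float64(0.0)]
```

Request:
arm_command:
  moves:
    - [-0.037,0.067,0.41,0,0,0]
    - [-0.037,0.067,0.41,0,0,0]
    - [-0.037,0.067,0.41,0,0,0]
    - [-0.037,0.067,0.41,0,0,0]
    - [0,0,0.3,0,0,0]
    - [0,0,0.26,0,0,0]
    - [0,0,0,0,0,0]

```text
time: 2.88
tcp_pos: [0.5937, 0.1001, 0.0813]
eef_rot: [0.333, 0.943, -0.001, -0.002]
ft_force: [-0.0, 0.8, 0.5]
finger_gap: 0.0427
grip_force: 0.0
```

Request:
arm_command:
  moves:
    - [0,0,0,0,0,0]
    - [0,0,0,0,0,0]
    - [0,0,0,0,0,0]
    - [0,0,0,0,0,0]
  claw: -1
  grip_force: 20

```text
time: 3.38
tcp_pos: [0.596, 0.1009, 0.0848]
eef_rot: [0.332, 0.943, -0.001, 0.0]
ft_force: [-5.6, -1.9, 6.6]
finger_gap: 0.0133
grip_force: 20.2
```

Run:
```python
from h import *
s=r.get_state();p=s["tcp_pos"];print(p,s["ft_force"])
post=np.array([.640,.1035]);v=p[:2]-post;print(np.linalg.norm(v))
v=v/np.linalg.norm(v)*.045
q=R.from_quat(s["eef_rot"]);prev=v
for k in range(1,13):
    a=-1.5*k/12;w=np.array([[np.cos(a),-np.sin(a)],[np.sin(a),np.cos(a)]])@v
    print((q.inv().apply([*(w-prev),0])/.1).round(3));prev=w
```

```text
[0.59603199 0.10091215 0.08479332] [-5.57262776 -1.92773032  6.58216664]
0.04404410003707309
[ 0.035  0.044 -0.   ]
[ 0.029  0.048 -0.   ]
[ 0.023  0.051 -0.   ]
[ 0.016  0.054 -0.   ]
[ 0.01   0.055 -0.   ]
[ 0.003  0.056 -0.   ]
[-0.004  0.056 -0.   ]
[-0.011  0.055 -0.   ]
[-0.018  0.053 -0.   ]
[-0.025  0.051 -0.   ]
[-0.031  0.047  0.   ]
[-0.036  0.043  0.   ]
```

Request:
arm_command:
  moves:
    - [0.035,0.044,-0.03,0,0,0]
    - [0.029,0.048,0,0,0,0]
    - [0.023,0.051,0,0,0,0]
    - [0.016,0.054,0,0,0,0]
    - [0.01,0.055,0,0,0,0]
    - [0.003,0.056,0,0,0,0]

```text
time: 4.12
tcp_pos: [0.602, 0.1345, 0.0851]
eef_rot: [0.331, 0.944, -0.0, -0.004]
ft_force: [-6.0, -0.2, -3.5]
finger_gap: 0.0128
grip_force: 21.0
```

Request:
arm_command:
  moves:
    - [-0.004,0.056,0,0,0,0]
    - [-0.011,0.055,0,0,0,0]
    - [-0.018,0.053,0,0,0,0]
    - [-0.025,0.051,0,0,0,0]
    - [-0.031,0.047,0,0,0,0]
    - [-0.036,0.043,0,0,0,0]
    - [0,0,0,0,0,0]

```text
time: 5.0
tcp_pos: [0.6356, 0.1491, 0.0853]
eef_rot: [0.331, 0.943, 0.0, -0.0]
ft_force: [-0.8, 3.3, -14.5]
finger_gap: 0.0129
grip_force: 19.9
```

Request:
arm_command:
  moves:
    - [0,0,0,0,0,0]
    - [0,0,0,0,0,0]
    - [0,0,0,0,0,0]
    - [0,0,-0.3,0,0,0]
    - [0,0,-0.6,0,0,0]
    - [0,0,-0.6,0,0,0]
    - [0,0,-0.5,0,0,0]
  claw: 0

```text
time: 5.88
tcp_pos: [0.636, 0.1486, 0.2903]
eef_rot: [0.332, 0.943, 0.001, 0.002]
ft_force: [-0.0, 0.4, -0.1]
finger_gap: 0.0429
grip_force: 0.0
```

Run:
```python
from h import *
plan([.50,-.12,.31],3.224,8)
```

```text
now [0.636  0.1486 0.2903] 2.466 t 5.875
[np.float64(-0.078), np.float64(-0.368), np.float64(-0.026), np.float64(0.0), np.float64(0.0), np.float64(-0.06)]
[np.float64(-0.042), np.float64(-0.374), np.float64(-0.026), np.float64(0.0), np.float64(0.0), np.float64(-0.06)]
[np.float64(-0.007), np.float64(-0.376), np.float64(-0.025), np.float64(0.0), np.float64(0.0), np.float64(-0.06)]
[np.float64(0.029), np.float64(-0.375), np.float64(-0.025), np.float64(0.0), np.float64(0.0), np.float64(-0.06)]
[np.float64(0.064), np.float64(-0.371), np.float64(-0.025), np.float64(0.0), np.float64(0.0), np.float64(-0.06)]
[np.float64(0.099), np.float64(-0.363), np.float64(-0.025), np.float64(0.0), np.float64(0.0), np.float64(-0.06)]
[np.float64(0.133), np.float64(-0.352), np.float64(-0.025), np.float64(0.0), np.float64(0.0), np.float64(-0.06)]
[np.float64(0.166), np.float64(-0.338), np.float64(-0.025), np.float64(0.0), np.float64(0.0), np.float64(-0.06)]
```

Run:
```python
from h import *
plan([.515,.1,.20],3.224,6)
```

```text
now [0.636  0.1486 0.2903] 2.466 t 5.875
[np.float64(0.107), np.float64(-0.19), np.float64(0.149), np.float64(0.0), np.float64(0.0), np.float64(-0.08)]
[np.float64(0.13), np.float64(-0.175), np.float64(0.15), np.float64(0.0), np.float64(0.0), np.float64(-0.08)]
[np.float64(0.151), np.float64(-0.157), np.float64(0.15), np.float64(0.0), np.float64(0.0), np.float64(-0.08)]
[np.float64(0.17), np.float64(-0.137), np.float64(0.15), np.float64(0.0), np.float64(0.0), np.float64(-0.08)]
[np.float64(0.185), np.float64(-0.114), np.float64(0.15), np.float64(0.0), np.float64(0.0), np.float64(-0.08)]
[np.float64(0.198), np.float64(-0.09), np.float64(0.15), np.float64(0.0), np.float64(0.0), np.float64(-0.08)]
```

Request:
arm_command:
  moves:
    - [0.107,-0.19,0.15,0,0,-0.08]
    - [0.13,-0.175,0.15,0,0,-0.08]
    - [0.15,-0.157,0.15,0,0,-0.08]
    - [0.17,-0.137,0.15,0,0,-0.08]
    - [0.185,-0.114,0.15,0,0,-0.08]
    - [0.198,-0.09,0.15,0,0,-0.08]
    - [0,0,0,0,0,0]
    - [0,0,0,0,0,0]

```text
time: 6.88
tcp_pos: [0.5157, 0.1003, 0.1976]
eef_rot: [-0.038, 0.999, 0.0, 0.002]
ft_force: [-0.3, -0.1, -0.2]
finger_gap: 0.0428
grip_force: 0.0
```

Run:
```python
from h import *
cap("wrist");d=load("wrist");save(d["color"][50:300,140:520],"w2.png",2.1)
plan([.47,-.247,.23],3.21,7)
```

```text
now [0.516  0.1004 0.1976] -3.065 t 6.925
[np.float64(0.103), np.float64(-0.49), np.float64(-0.047), np.float64(-0.0), np.float64(0.0), np.float64(0.001)]
[np.float64(0.103), np.float64(-0.49), np.float64(-0.046), np.float64(-0.0), np.float64(0.0), np.float64(0.001)]
[np.float64(0.102), np.float64(-0.49), np.float64(-0.046), np.float64(-0.0), np.float64(0.0), np.float64(0.001)]
[np.float64(0.102), np.float64(-0.49), np.float64(-0.046), np.float64(-0.0), np.float64(0.0), np.float64(0.001)]
[np.float64(0.101), np.float64(-0.49), np.float64(-0.046), np.float64(-0.0), np.float64(0.0), np.float64(0.001)]
[np.float64(0.101), np.float64(-0.49), np.float64(-0.046), np.float64(-0.0), np.float64(0.0), np.float64(0.001)]
[np.float64(0.1), np.float64(-0.491), np.float64(-0.046), np.float64(-0.0), np.float64(0.0), np.float64(0.001)]
```

View pics/w2.png

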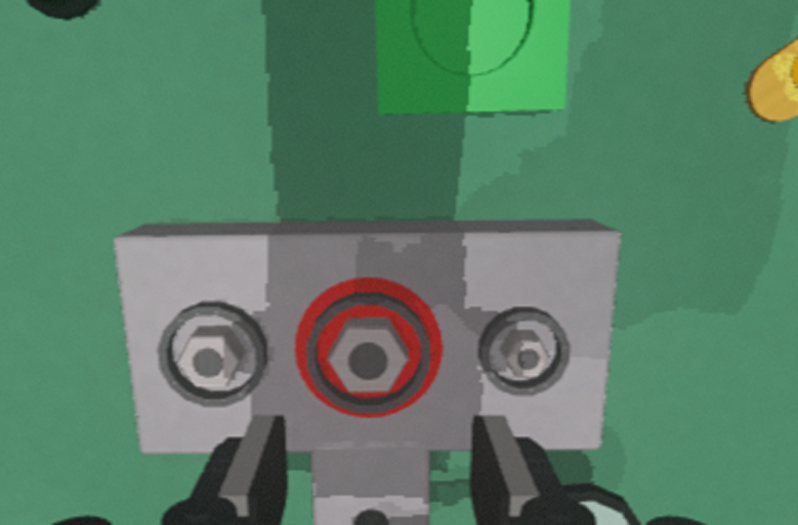

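The middle nut at (368,360) on the red disc is clearly the largest of the three. The medium nut is at left (208,362) and the small one at right (528,357), so the large key should fit. The lens at (590,510) is swung behind the block on its +y side.

Run:
```python
from h import *
d=load("wrist");P=pts(d);f=lambda x,y:(140+(x+.5)/2.1-.5,50+(y+.5)/2.1-.5)
z=lambda u,v:P[int(v+.5),int(u+.5),2]
print("nut",ray(d,*f(368,361),.056).round(4),z(*f(350,350)))
print("outer",ray(d,*f(208,362),.056).round(4),ray(d,*f(528.5,357),.056).round(4))
c=d["color"].astype(int);m=((c[...,0]>110)&(c[...,1]<60)).astype(np.uint8)
cs,_=cv2.findContours(m,0,1);k=max(cs,key=cv2.contourArea);e=cv2.fitEllipse(cv2.convexHull(k));print(e,ray(d,*e[0],.041).round(4))
for a,b in(((117,237),(620,234)),((142,452),(600,446))):
    A,B=ray(d,*f(*a),.04),ray(d,*f(*b),.04);print(A.round(4),B.round(4),np.arctan2(-(B-A)[0],(B-A)[1]))
```

```text
nut [0.5457 0.0988 0.056 ] 0.053096029330034766
outer [0.5517 0.0274 0.056 ] [0.5384 0.1701 0.056 ]
((315.1115417480469, 214.96835327148438), (66.02812194824219, 69.06759643554688), 93.08586120605469) [0.5443 0.0986 0.041 ]
[ 0.5014 -0.0172  0.04  ] [0.4829 0.2068 0.04  ] 0.08227579071305023
[ 0.6077 -0.0087  0.04  ] [0.5872 0.2159 0.04  ] 0.0907384615097164
```

Request:
arm_command:
  moves:
    - [0.1,-0.49,-0.05,0,0,0]
    - [0.1,-0.49,-0.05,0,0,0]
    - [0.1,-0.49,-0.05,0,0,0]
    - [0.1,-0.49,-0.05,0,0,0]
    - [0.1,-0.49,-0.05,0,0,0]
    - [0.1,-0.49,-0.05,0,0,0]
    - [0.1,-0.49,-0.05,0,0,0]
    - [0,0,0,0,0,0]

```text
time: 7.92
tcp_pos: [0.4723, -0.2514, 0.2325]
eef_rot: [-0.036, 0.999, -0.002, 0.001]
ft_force: [-0.6, 0.3, 1.6]
finger_gap: 0.0429
grip_force: 0.0
```

Request:
arm_command:
  moves:
    - [0,0,0,0,0,0]

```text
time: 8.05
tcp_pos: [0.4719, -0.2475, 0.2318]
eef_rot: [-0.039, 0.999, -0.0, 0.001]
ft_force: [0.3, -0.6, 0.3]
finger_gap: 0.0427
grip_force: 0.0
```

Run:
```python
from h import *
cap("wrist");d=load("wrist");save(d["color"][20:290,130:510],"w3.png",2.1)
print(r.get_state()["tcp_pos"])
```

```text
[ 0.47171769 -0.24674363  0.23161046]
```

View pics/w3.png

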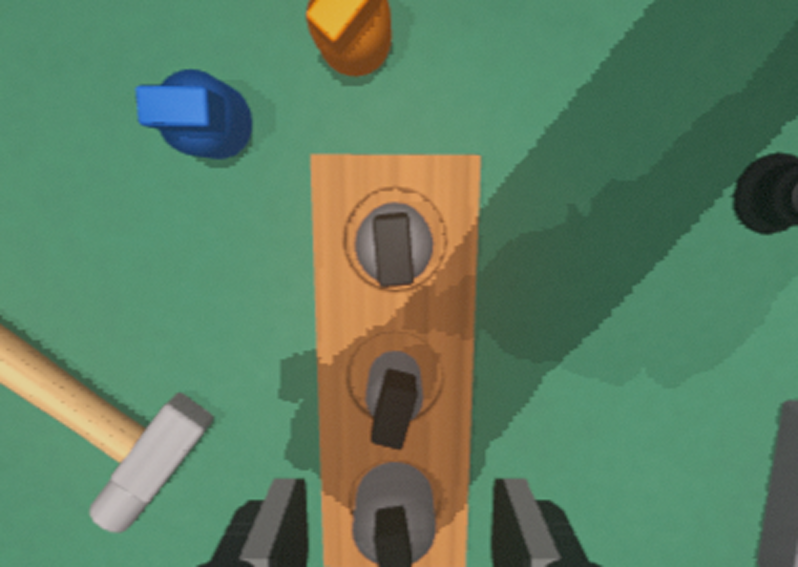

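The stand holds three keys: (395,240) medium, (395,390) small and (395,510) apparently the large one (far well). I'll look closer at that one before gripping.

Request:
arm_command:
  moves:
    - [-0.33,0,0.1,0,0,0]
    - [-0.33,0,0.1,0,0,0]
    - [-0.3,0,0.1,0,0,0]
    - [0,0,0,0,0,0]
    - [0,0,0,0,0,0]

```text
time: 8.72
tcp_pos: [0.5665, -0.2386, 0.2015]
eef_rot: [-0.04, 0.999, 0.0, -0.0]
ft_force: [0.2, -0.1, 0.6]
finger_gap: 0.0428
grip_force: 0.0
```

Run:
```python
from h import *
cap("wrist");d=load("wrist");save(d["color"][60:330,130:510],"w4.png",2.1)
print(r.get_state()["tcp_pos"])
```

```text
[ 0.56633513 -0.23903595  0.20178927]
```

View pics/w4.png

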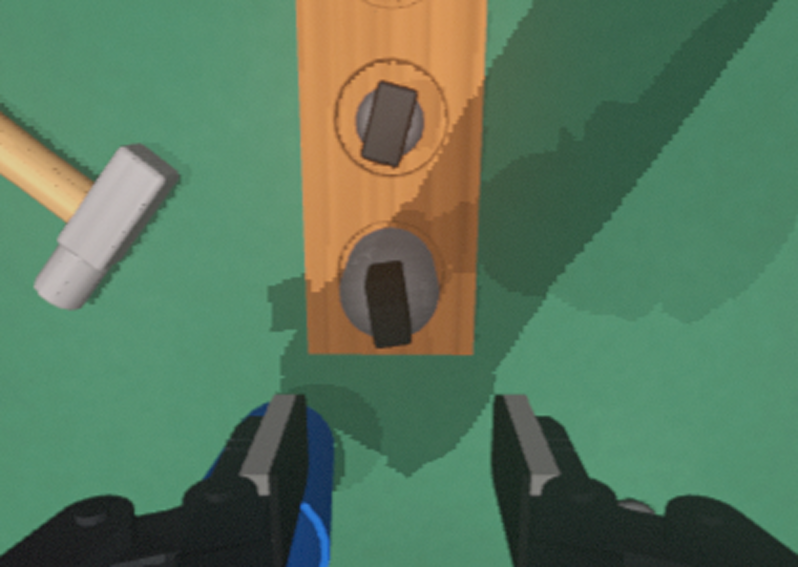

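Run:
```python
from h import *
d=load("wrist");P=pts(d);c=d["color"].astype(int)
def wing(u0,u1,v0,v1):
    m=np.zeros((400,640),bool);m[v0:v1,u0:u1]=1
    m&=(P[...,2]>.075)&(P[...,2]<.09)&(c.sum(-1)<260)
    Q=P[m][:,:2].astype(np.float32)*1000;rc=cv2.minAreaRect(Q);b=cv2.boxPoints(rc)
    print(m.sum(),np.median(P[m][:,2]),rc,Q.mean(0))
wing(295,335,165,235);wing(295,335,95,145)
f=lambda x,y:(130+(x+.5)/2.1-.5,60+(y+.5)/2.1-.5)
for p in((366,264),(402,261),(411,343),(376,348)):print(ray(d,*f(*p),.082).round(4))
t=load("top");Q=pts(t);tc=t["color"].astype(int);m=(tc[...,2]>100)&(tc[...,0]<60)&(Q[...,2]>.08)&(Q[...,2]<.11)&(Q[...,0]>.5);print("cup",m.sum(),Q[m].min(0),Q[m].max(0))
```

```text
626 0.080493128164015 ((576.9373779296875, -242.09188842773438), (29.735116958618164, 16.025365829467773), 12.892349243164062) [ 576.04315 -242.092  ]
559 0.08066665428916436 ((502.3506774902344, -247.3742218017578), (15.874735832214355, 29.75977897644043), 79.35608673095703) [ 504.58212 -247.49825]
[ 0.5567 -0.2519  0.082 ]
[ 0.5543 -0.2377  0.082 ]
[ 0.5886 -0.2312  0.082 ]
[ 0.5919 -0.2455  0.082 ]
cup 487 [ 0.65237414 -0.32684361  0.08005828] [ 0.8894996  -0.00454287  0.10759951]
```

Run:
```python
from h import *
t=load("top");print("cup",ray(t,416,147,.095))
plan([.576,-.242,.12],3.364,3)
```

```text
cup [ 0.68087215 -0.28850151  0.095     ]
now [ 0.5663 -0.239   0.2018] -3.063 t 8.775
[np.float64(-0.031), np.float64(-0.012), np.float64(0.273), np.float64(-0.0), np.float64(-0.0), np.float64(-0.03)]
[np.float64(-0.031), np.float64(-0.014), np.float64(0.273), np.float64(-0.0), np.float64(-0.0), np.float64(-0.03)]
[np.float64(-0.03), np.float64(-0.015), np.float64(0.273), np.float64(-0.0), np.float64(-0.0), np.float64(-0.03)]
```

Request:
arm_command:
  moves:
    - [-0.03,-0.012,0.27,0,0,-0.03]
    - [-0.03,-0.014,0.27,0,0,-0.03]
    - [-0.03,-0.015,0.27,0,0,-0.03]
    - [0,0,0.22,0,0,0]
    - [0,0,0.22,0,0,0]
    - [0,0,0.215,0,0,0]
    - [0,0,0,0,0,0]
    - [0,0,0,0,0,0]

```text
time: 9.78
tcp_pos: [0.5764, -0.243, 0.0562]
eef_rot: [-0.109, 0.994, -0.0, 0.001]
ft_force: [0.6, 0.0, 0.2]
finger_gap: 0.0428
grip_force: 0.0
```

Request:
arm_command:
  moves:
    - [0,0,0,0,0,0]
    - [0,0,0,0,0,0]
    - [0,0,0,0,0,0]
    - [0,0,0,0,0,0]
    - [0,0,0,0,0,0]
  claw: -1
  grip_force: 40

```text
time: 10.4
tcp_pos: [0.5769, -0.2431, 0.0562]
eef_rot: [-0.11, 0.994, -0.001, 0.001]
ft_force: [-0.9, 1.0, 6.3]
finger_gap: 0.0153
grip_force: 41.6
```

Request:
arm_command:
  moves:
    - [0,0,-0.2,0,0,0]
    - [0,0,-0.3,0,0,0]
    - [0,0,-0.4,0,0,0]
    - [0,0,0,0,0,0]

```text
time: 10.9
tcp_pos: [0.5784, -0.2438, 0.1481]
eef_rot: [-0.11, 0.994, -0.002, 0.003]
ft_force: [0.5, 0.7, -2.3]
finger_gap: 0.0152
grip_force: 40.6
```

Run:
```python
from h import *
plan([.5455,.0988,.14],3.2246,8)
```

```text
now [ 0.5784 -0.2438  0.1481] -2.922 t 10.9
[np.float64(-0.053), np.float64(0.427), np.float64(0.009), np.float64(-0.0), np.float64(0.0), np.float64(0.011)]
[np.float64(-0.046), np.float64(0.428), np.float64(0.009), np.float64(-0.0), np.float64(0.0), np.float64(0.011)]
[np.float64(-0.038), np.float64(0.429), np.float64(0.009), np.float64(-0.0), np.float64(0.0), np.float64(0.011)]
[np.float64(-0.031), np.float64(0.429), np.float64(0.009), np.float64(-0.0), np.float64(0.0), np.float64(0.011)]
[np.float64(-0.024), np.float64(0.43), np.float64(0.009), np.float64(-0.0), np.float64(0.0), np.float64(0.011)]
[np.float64(-0.017), np.float64(0.43), np.float64(0.009), np.float64(-0.0), np.float64(0.0), np.float64(0.011)]
[np.float64(-0.009), np.float64(0.43), np.float64(0.01), np.float64(-0.0), np.float64(0.0), np.float64(0.011)]
[np.float64(-0.002), np.float64(0.43), np.float64(0.01), np.float64(-0.0), np.float64(0.0), np.float64(0.011)]
```

Request:
arm_command:
  moves:
    - [-0.053,0.427,0.01,0,0,0.011]
    - [-0.046,0.428,0.01,0,0,0.011]
    - [-0.038,0.429,0.01,0,0,0.011]
    - [-0.031,0.429,0.01,0,0,0.011]
    - [-0.024,0.43,0.01,0,0,0.011]
    - [-0.017,0.43,0.01,0,0,0.011]
    - [-0.009,0.43,0.01,0,0,0.011]
    - [-0.002,0.43,0.01,0,0,0.011]

```text
time: 11.9
tcp_pos: [0.542, 0.1013, 0.1349]
eef_rot: [-0.04, 0.999, -0.0, -0.001]
ft_force: [1.0, 0.4, -2.0]
finger_gap: 0.0151
grip_force: 40.5
```

Request:
arm_command:
  moves:
    - [0,0,0,0,0,0]
    - [0,0,0,0,0,0]
    - [0,0,0,0,0,0]

```text
time: 12.28
tcp_pos: [0.5433, 0.099, 0.1362]
eef_rot: [-0.04, 0.999, -0.0, -0.0]
ft_force: [0.4, 0.1, -2.3]
finger_gap: 0.0153
grip_force: 40.6
```

Run:
```python
from h import *
cap("wrist");d=load("wrist");save(d["color"][150:340,190:450],"w5.png",2.8)
plan([.5455,.0988,.14],3.2246,1)
```

```text
now [0.5434 0.099  0.1364] -3.062 t 12.325
[np.float64(-0.02), np.float64(-0.003), np.float64(-0.036), np.float64(-0.0), np.float64(-0.0), np.float64(-0.002)]
```

View pics/w5.png

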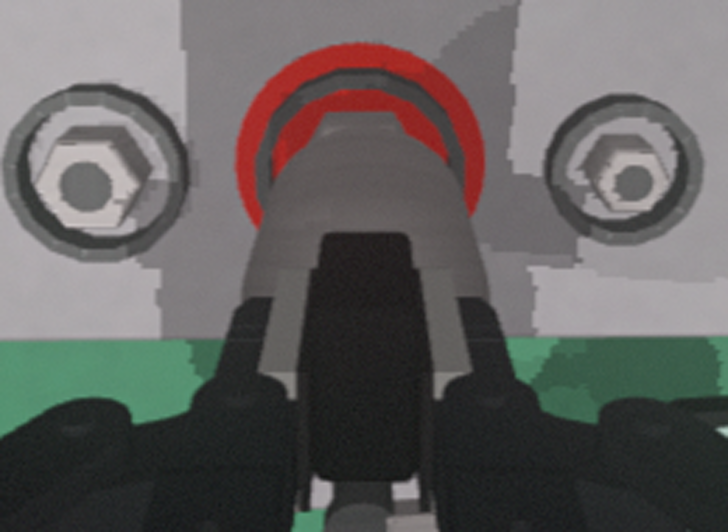

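The large key hangs upright between the fingers (wing from (364,233) down to (367,478)), just behind the middle nut's collar at (362,130).

Run:
```python
from h import *
d=load("wrist");f=lambda x,y:(190+(x+.5)/2.8-.5,150+(y+.5)/2.8-.5)
print("bot-front",ray(d,*f(364,234),.130),"top-back",ray(d,*f(367,478),.1622))
P=pts(d);print(P[240:320:6,320].round(4))
c=d["color"].astype(int);m=((c[...,0]>110)&(c[...,1]<60)).astype(np.uint8)
print("disc outer top",ray(d,*f(360,43),.041),"L/R",ray(d,*f(236,160),.041),ray(d,*f(484,160),.041))
```

```text
bot-front [0.52973631 0.09856635 0.13      ] top-back [0.55616841 0.10115561 0.1622    ]
[[0.5294 0.0987 0.1393]
 [0.5294 0.0987 0.146 ]
 [0.5288 0.0986 0.1535]
 [0.5291 0.0987 0.1585]
 [0.5312 0.0988 0.1598]
 [0.5333 0.099  0.1608]
 [0.5358 0.0992 0.1613]
 [0.5389 0.0995 0.1607]
 [0.542  0.0997 0.1601]
 [0.5442 0.0999 0.1611]
 [0.5472 0.1001 0.1609]
 [0.5501 0.1003 0.1609]
 [0.5529 0.1006 0.1611]
 [0.5563 0.1008 0.1605]]
disc outer top [0.51118123 0.09594997 0.041     ] L/R [0.54639827 0.06433593 0.041     ] [0.54092582 0.13266725 0.041     ]
```

Request:
arm_command:
  moves:
    - [-0.01,-0.01,0.1,0,0,0]
    - [0,0,0.1,0,0,0]
    - [0,0,0.09,0,0,0]
    - [0,0,0.04,0,0,0]
    - [0,0,0.04,0,0,0]
    - [0,0,0,0,0,0]
    - [0,0,0,0,0,0]

```text
time: 13.2
tcp_pos: [0.545, 0.099, 0.1001]
eef_rot: [-0.041, 0.999, -0.0, 0.0]
ft_force: [1.7, -2.1, -2.2]
finger_gap: 0.0154
grip_force: 40.6
```

Request:
arm_command:
  moves:
    - [0,0,0.04,0,0,0]
    - [0,0,0.04,0,0,0]
    - [0,0,0,0,0,0]
    - [0,0,0,0,0,0]

```text
time: 13.7
tcp_pos: [0.5451, 0.0987, 0.0917]
eef_rot: [-0.04, 0.999, -0.001, 0.0]
ft_force: [2.9, -3.4, -4.1]
finger_gap: 0.0154
grip_force: 40.3
```

Below both false-stop heights (0.102 and 0.096), so the key is going down over the nut.

Request:
arm_command:
  moves:
    - [0,0,0.04,0,0,0]
    - [0,0,0.03,0,0,0]
    - [0,0,0,0,0,0]
    - [0,0,0,0,0,0]
    - [0,0,0,0,0,0]

```text
time: 14.32
tcp_pos: [0.5453, 0.0988, 0.0861]
eef_rot: [-0.041, 0.999, -0.0, 0.001]
ft_force: [-0.1, -3.5, 7.2]
finger_gap: 0.0154
grip_force: 41.8
```

Request:
arm_command:
  moves:
    - [0,0,0.01,0,0,0]
    - [0,0,0,0,0,0]
    - [0,0,0,0,0,0]

```text
time: 14.7
tcp_pos: [0.5454, 0.0988, 0.0861]
eef_rot: [-0.041, 0.999, -0.0, 0.001]
ft_force: [-1.7, -5.1, 13.0]
finger_gap: 0.0154
grip_force: 42.9
```

Run:
```python
from h import *
cap("scene");d=load("scene");save(d["color"][140:310,180:420],"s2.png",3.3);print(r.get_state()["tcp_pos"],r.get_state()["ft_force"])
```

```text
[0.54539956 0.09882576 0.08609053] [-0.94628013 -4.53685407 13.14911738]
```

View pics/s2.png

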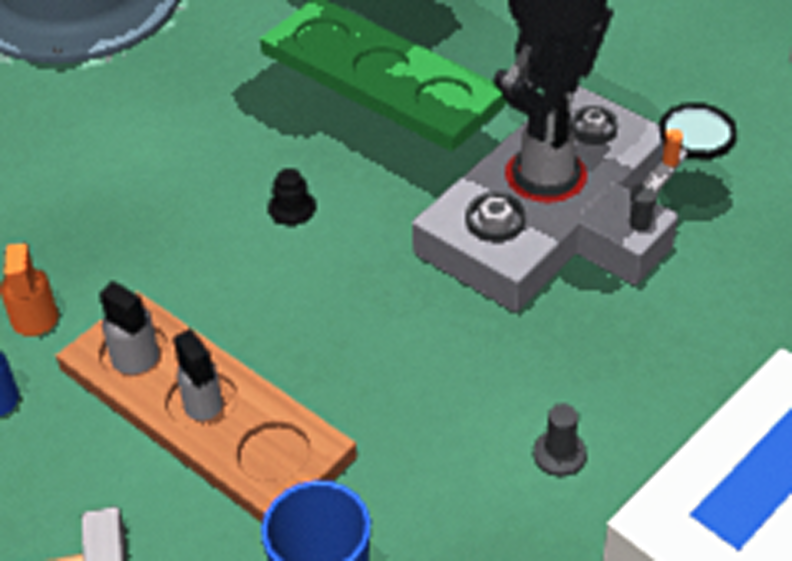

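The key sits inside the collar on the red disc at (547,165). The lens is parked behind the block at (698,130). The two other keys stand in wells at (130,330) and (200,380). I'm handing in.

```bash
python3 -c "
from rig import r
print(r.finish_job())"
```

```text
the job is handed in; nothing more can be done
None
```

I swung the magnifier to its parking stop and seated the large key fully down on the middle nut, still gripped. I picked it from the camera view because the middle nut is clearly the largest, so I tried no other key; the small and medium keys stayed in the stand, and I handed the job in at about 15 s with no verdict shown.

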